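Put the thread snips away in the locked tool safe

ROBOT

A 6-joint arm with a two-finger parallel gripper is mounted at the origin on the work surface. World frame = base frame: x ahead of the robot, y to its left, z up, the work surface at z = 0. Lengths are in m, angles in rad, forces in N, time in s.
With the tool pointing down it reaches from about 0.225 to 0.875 m from the base axis. Payload 3.4 kg.
Tool frame: the origin (TCP) lies midway between the tips of the shut fingers; the grasp point (between the pads) lies 19 mm behind it; z points along the fingers, y is the line along which they close (so a half turn about z gives the same grasp; the last joint's range is limited). The gripper opens to 85 mm and grips with 20 to 120 N. Pads are 22 mm wide; open, the fingers measure 114 mm over their backs; the gripper's body (76 mm by 85 mm) begins 54 mm behind the grasp point. The pads swing forward as they close: fully open they stand 13 mm farther back than shut.
Start: joints at [1.204, 0.276, 1.505, -0, 1.361, -0.121], TCP at [0.14, 0.558, 0.231] pointing down, gripper open.
Joint ranges: [-2.89, 2.89], [-0.75, 2.08], [0.22, 2.7], [-1.18, 4.32], [0.11, 2.71], [-2.7, 2.7]. Speed limits (rad/s): [2.57, 2.57, 3.14, 3.14, 3.14, 3.14].

INTERFACE

Orientations are given as a 3x3 rotation matrix whose columns are the frame's x, y, z axes.
In Python, from workcell import r, vision gives the robot as it stands.
- The arm moves only by the tool jog_arm, never from a script. Its argument "moves" is a list of rows, each a list of 2 entries, a list of its own where there are three numbers: the shift along the tool's x, y, z as a fraction of full scale, then the turn, a rotation vector about the tool's x, y, z as a fraction of full scale. In form: [[[dx, dy, dz], [rx, ry, rz]], ...]. A call has 1 to 20 rows; each row shifts and turns the commanded pose from where the row before left it, along the tool's axes as they then stand; what a row does not reach is not made up. Full scale, the value 1, is 0.4 m for a shift and 2 rad for a turn. A row lasts 1/12 s, in which the tool goes at most 41.7 mm and 7.16 degrees, less where a joint would pass 70% of its speed; a pose out of reach is approached as far as the arm can. A call with a number of a shift or a turn outside -1 to 1 is refused whole. A call with a gripper value outside its range is refused whole. "jaw" is the gripper's target within -1 to 1 (fully open at 1, half-way at 0, shut at -1), set as the call begins (left out, the last holds). The fingers move at their own pace and stop on an object; "force" is the grip in N (left out, the last holds). Time passes only in rows, so rows that do not move let the fingers close. It gives the time, the measured TCP pose, the force, the opening and the grip force at its end, in the units of the state.
- r.state(): the state, without advancing time (a new reading comes with each control period).
- vision.read_camera(name): name is "scene" or "top"; returns the picture (384x512x3 uint8, blue, green, red); there is no depth.
- vision.calibration(name): a dict with "mtx" (3x3 intrinsics, pixels), "rvec" (rotation vector, rad) and "tvec" (3), from world to camera coordinates, as OpenCV has them. Camera axes: x right, y down, z forward; pixel columns grow to the right and rows downward; lengths in m; the calibration is good to about 2 mm. A picture is of the moment at which its call begins. calibration takes no time and is no camera call.
- r.job_done(): hands the job in; it is judged then, once.
Trained networks look in the newest picture that a camera, given by its name, has taken for a name from the list of things; names that differ only in an ending like _2 or _b are one class to them, and where a whole thing is asked for, a point or a joint stands for the part that bears it (a point fixed in the world has none). Each returns a list of dicts, best first, with "score" (0 to 1); they miss things now and then, are a little off and sometimes report something else, mostly with a low value. They report only what shows in the picture. A call takes as long as a camera call. They do not tell look-alikes from the thing itself.
- vision.search_frame(camera, label): "bbox" ([left, top, right, bottom] in pixels, round what is visible of it).
The state is a dict: "clock": time; "qpos": joint angles; "qvel": joint speeds; "effort": joint torques, N m; "position": TCP position; "ee_rot": TCP orientation; "contact_force": force on the tool from outside, world axes, zero at the start; "ft_torque": the same for the moment, N m; "grip_width": finger opening in m; "grip_force": force on a finger pad.
Only numpy, scipy, OpenCV 4.12 (cv2) and the standard library are available. Lean on these libraries where they do the work, as an engineer would, in place of code of your own. Each camera call takes 0.05 s, during which the arm holds its last target. There are 200 camera calls.

TASK

Put the yellow-handled snips away. The blue tool safe is locked: turn its black knob clockwise until you feel it dip into its hidden notch, which draws the bolt back, then slide the cover fully open to the side. Lay the snips flat inside without dropping or throwing them, leave the cover open, and do not disturb the other things.

Things in the scene. Friction and masses are not known exactly. Their poses are not given: they have to be found in the camera images.
- safe: Blue tool safe, fixed. Origin on the table; it spans x -110 to 105, y -165 to 165 mm, 75 high (back rim 85). -x is its front: a flat strip (x to -38) bears the knob at x -77, y 6. Behind it, the right half (-y) is the bay, at first under the cover; the left half is a flat top the cover slides over. A brass bolt at x -30, y 6 blocks the cover's left edge until it draws back 10 mm to the knob.
- knob_grip (a point): On the knob's upright axis at grip height, 120 mm above the table. Black bar grip 42 mm long, 14 thick, top at 127, over a round skirt 44 wide with its top at 97 (keep fingertips above it). Turns with the knob: its x lies along the bar (to the white line), so grip along its y. Nothing else within 70 mm of the axis is higher than 97 mm.
- knob (a joint): Knob angle, rad, grows clockwise seen from above; stops at 0 and 1.65; starts under 0.12. Turning takes about 0.05 N m. Somewhere in 0.55 to 1.3, unmarked, is a notch: from 0.4 before its middle the knob is drawn on by 0.1 to 0.25 N m (the dip); past it, it resists with 0.1 to 0.2 and soon climbs out. Let go near the middle, it settles in and the bolt is back. Also found turning back.
- cover (a joint): Travel of the sliding cover, m: 0 closed, 0.15 fully open. It slides along the safe's +y (left, seen from the robot), takes about 2 N and stays where it is left. While the bolt is out it stops within a few mm. Aluminium plate 135 (x) x 160 (y) mm, 6 thick, its top 82 mm above the table.
- cover_grip (a point): Centre of the cover's black bar handle, 97 mm above the table: 60 mm long along x, 14 mm thick along y, standing from 82 to 112 mm above the table. Axes as the safe's; it moves with the cover.
- bay_floor (a point): Middle of the bay's flat floor (138 x 160 mm), 40 mm above the table; axes as the safe's. With the cover open the opening reaches 69 mm to each side in x, 75 in -y and 75 in +y; its rim is 35 mm above the floor (45 at the back). Red-handled snips already lie there along x, about 58 mm to -y; the rest is free.
- snips_center (a point): Centre of the yellow-handled thread snips, half-way up: they lie flat on the table and are 123 mm long (x, steel blades towards +x, from -56 to +67 mm of this point), 24 mm wide (y), 12 mm thick. Grip across y at this point, where the two handle arms measure 24 mm over their outsides. 50 to 100 g.
- red_snips_center (a point): Centre of the red-handled snips in the bay, of the same size; stays where it is.
- tape: Orange tape measure on the table, 70 x 30 x 60 mm; leave alone. Origin under its middle.
- jar: Jar with a red cap, 60 mm wide, 85 mm high; leave alone. Origin under its middle.
- tin: Open aluminium tin of rivets, 75 x 100 x 30 mm; leave alone. Origin under its middle.
- snips: The same yellow-handled snips; origin under their centre, on their underside.
Mind the look-alikes: they are no part of the job. Of the things that look like the snips, the smallest one is meant.

How it is judged:
By the outcome, as a careful person would: the job done as asked, in the order asked, and still so for the second after the job is handed in, with the robot touching nothing.
It also fails if it takes over 72 s, if anything falls off the work surface, if the arm or the gripper's body presses on something with over 40 N, if the wrist force passes 120 N, or if a joint passes its speed limit or range.

## Working session

There is one attempt and no reset: what is moved stays moved. The work goes in short steps, Python scripts to look and compute and a tool call to move; the robot and the scene stay as the last step left them, time stands still between calls to the robot, and variables do not carry over. Pictures are saved under pics/ and viewed, at most 10 in all, crops included, and the job is handed in when it is done.

Besides the shell and the picture viewer there is one more tool, called after "Request:" as name(argument=value, ...), one argument or row to a line, values as JSON. jog_arm: Moves the arm, as the interface text tells. Shift numbers are shares of 0.4 m and turn numbers shares of 2 rad, none past 1 either way. Its arguments: {"type":"object","properties":{"moves":{"type":"array","items":{"type":"array"}},"jaw":{"type":"number"},"force":{"type":"number"}},"required":["moves"]}

```bash
ls; mkdir -p pics
python3 - <<'E'
from workcell import r, vision
import cv2
for c in ("top","scene"):
    cv2.imwrite(f"pics/{c}0.png",cv2.resize(vision.read_camera(c),(800,600)))
    k=vision.calibration(c); print(c,k["mtx"].tolist(),k["rvec"],k["tvec"])
    for n in ("safe","knob","cover_grip","snips","tape","jar","tin"):
        print(n,[(round(d["score"],2),[round(v) for v in d["bbox"]]) for d in vision.search_frame(c,n)][:4])
print(r.state())
E
```

```text
pics
top [[357.07676533255534, 0.0, 256.7140958604644], [0.0, 357.07676533255534, 189.00820637468797], [0.0, 0.0, 1.0]] [ 2.14412335 -2.1128515   0.17249901] [0.05108577 0.46799074 0.93585548]
safe [(0.92, [211, 104, 338, 192]), (0.32, [266, 162, 281, 178])]
knob [(0.59, [263, 162, 281, 176])]
cover_grip [(0.67, [272, 108, 337, 160])]
snips [(0.64, [160, 163, 180, 202]), (0.64, [171, 215, 203, 271])]
tape [(0.91, [383, 161, 408, 184]), (0.47, [274, 109, 332, 157])]
jar [(0.9, [144, 104, 172, 136])]
tin [(0.8, [379, 110, 422, 142]), (0.28, [273, 110, 333, 157])]
scene [[370.319562944218, 0.0, 258.7994735561043], [0.0, 370.319562944218, 186.48005653760447], [0.0, 0.0, 1.0]] [ 0.75398101  2.60230389 -1.12247495] [ 0.3610273  -0.13982075  1.53523088]
safe [(0.97, [175, 159, 272, 256])]
knob []
cover_grip [(0.86, [175, 168, 230, 209]), (0.32, [172, 160, 278, 257])]
snips [(0.6, [374, 243, 389, 291])]
tape [(0.61, [186, 140, 208, 152])]
jar [(0.79, [241, 266, 260, 298])]
tin [(0.84, [148, 148, 173, 174])]
{'clock': 0.8, 'qpos': array([ 1.20395286e+00,  2.75872931e-01,  1.50488255e+00, -1.19840763e-06,
        1.36072532e+00, -1.20980702e-01]), 'qvel': array([ 0.00043228, -0.00081222,  0.00110567,  0.00062803, -0.00158755,
       -0.00181523]), 'effort': array([ 3.28767464e-04, -4.16583753e+01, -2.46091908e+01,  2.49300310e-04,
       -9.24564301e-05,  1.06393955e-05]), 'position': array([0.1399568 , 0.55773784, 0.23135043]), 'ee_rot': array([[-9.69927755e-01,  2.43392992e-01,  4.12130081e-05],
       [ 2.43392995e-01,  9.69927749e-01,  1.03991773e-04],
       [-1.46627714e-05,  1.10895464e-04, -9.99999994e-01]]), 'contact_force': array([ 0.57448153,  0.43164085, -0.68806843]), 'ft_torque': array([ 0.01025576,  0.00791224, -0.03581133]), 'grip_force': 0.0, 'grip_width': 0.0853913729942591}
```

View pics/top0.png

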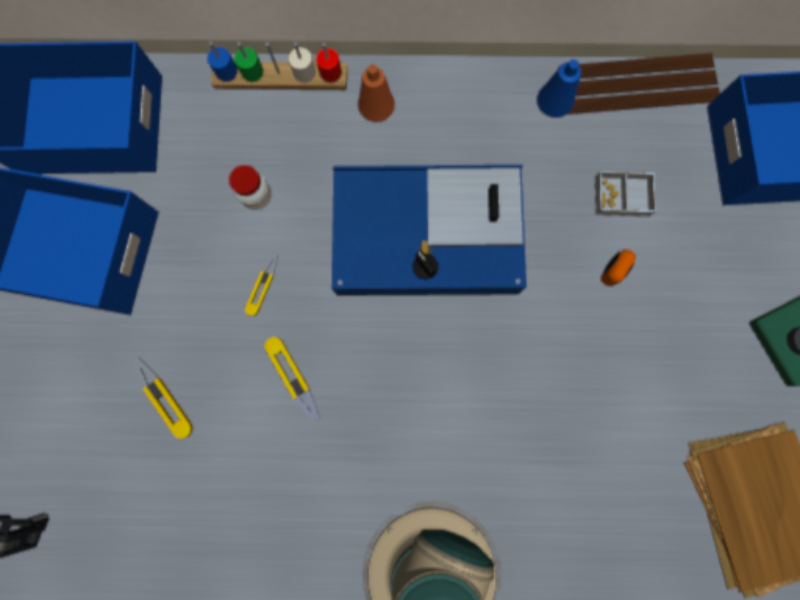

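View pics/scene0.png

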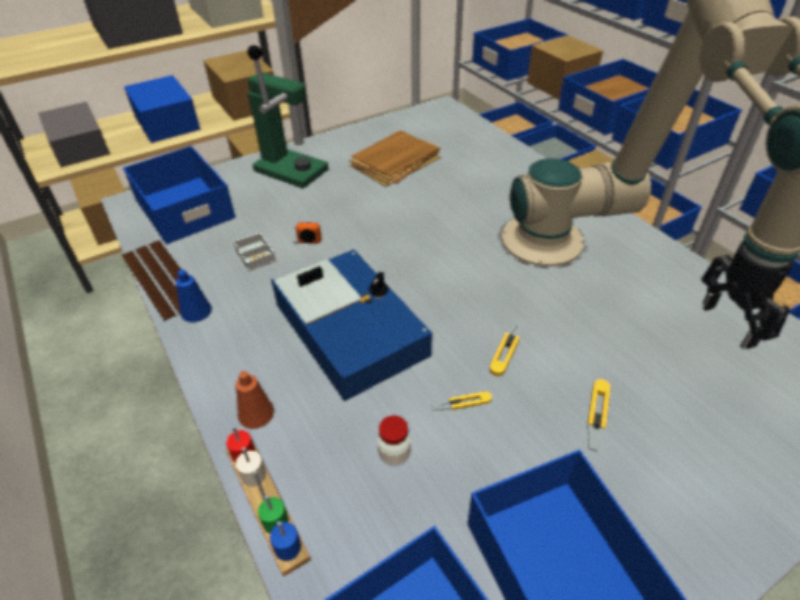

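Candidates in top0 (800x600 pixels): A at (262,287), B at (292,378) and C at (165,400). A is the shortest, at about 61 px against about 89 px for the others. I'll confirm it in a crop and measure.

```bash
cat > h.py <<'E'
from workcell import r, vision
import cv2, numpy as np
def cam(c):
    k=vision.calibration(c); R=cv2.Rodrigues(np.array(k["rvec"],float))[0]; return np.array(k["mtx"]),R,np.array(k["tvec"],float).ravel()
def back(c,px,z):
    M,R,t=cam(c); o=-R.T@t
    px=np.atleast_2d(np.asarray(px,float)); d=np.c_[px,np.ones(len(px))]@np.linalg.inv(M).T@R
    return o+d*((z-o[2])/d[:,2])[:,None]
def proj(c,P):
    k=vision.calibration(c); return cv2.projectPoints(np.atleast_2d(np.asarray(P,float)),np.array(k["rvec"],float),np.array(k["tvec"],float),np.array(k["mtx"]),None)[0][:,0]
def mask(im,box,f):
    m=np.zeros(im.shape[:2],bool); l,t,rr,b=box
    m[t:b,l:rr]=f(cv2.cvtColor(im,cv2.COLOR_BGR2HSV).astype(int))[t:b,l:rr]; return m
yellow=lambda h:(abs(h[...,0]-27)<9)&(h[...,1]>110)&(h[...,2]>90)
def rect(c,m,z):
    ys,xs=np.nonzero(m); P=back(c,np.c_[xs,ys],z)[:,:2]; q=cv2.minAreaRect((P*1000).astype(np.float32)); return len(xs),np.round(q[0],1),np.round(q[1],1),round(q[2],1)
E
python3 - <<'E'
from h import *
im=vision.read_camera("top"); print("cam",-cam("top")[1].T@cam("top")[2])
white=lambda h:(h[...,1]<70)&(h[...,2]>130)
blue=lambda h:(abs(h[...,0]-110)<12)&(h[...,1]>120)
m=mask(im,(270,108,336,158),white); print("cover",rect("top",m,.082))
m=mask(im,(272,108,336,158),lambda h:h[...,2]<60); print("handle",rect("top",m,.112))
m=mask(im,(255,150,290,182),lambda h:h[...,2]<60); print("knob",rect("top",m,.12))
m=mask(im,(205,100,345,195),blue); print("safe@75",rect("top",m,.075), "@0",rect("top",m,0))
for n,b in dict(A=(150,158,185,207),B=(165,212,208,272),C=(85,225,127,285)).items():
    m=mask(im,b,yellow); print(n,rect("top",m,.008))
a=cv2.resize(im[155:215,135:215],(400,300),interpolation=cv2.INTER_CUBIC)
b=cv2.resize(im[205:295,80:210],(400,300),interpolation=cv2.INTER_CUBIC)
c=cv2.resize(im[98:198,205:345],(800,300)[:2] and (420,300),interpolation=cv2.INTER_CUBIC)
d=cv2.resize(im[155:185,250:290],(380,300),interpolation=cv2.INTER_CUBIC)
cv2.imwrite("pics/crop1.png",np.vstack([np.hstack([a,b]),np.hstack([c,d])]))
E
```

```text
cam [0.30184869 0.04837901 1.00199671]
cover (2706, array([617.9, -69.3]), array([134.6, 166.3]), 0.7)
handle (130, array([614.2, -93.2]), array([13. , 62.7]), 89.3)
knob (200, array([503.8,  19.4]), array([39.4, 42.6]), 72.0)
safe@75 (6656, array([580.2,  13.9]), array([226. , 329.1]), 0.8) @0 (6656, array([602.7,  11.1]), array([244.2, 355.7]), 0.8)
A (193, array([473.1, 318.4]), array([25.1, 84.1]), 70.2)
B (369, array([344. , 262.7]), array([115.7,  34.1]), 31.9)
C (414, array([265.2, 463.5]), array([115.3,  35.3]), 38.7)
```

View pics/crop1.png

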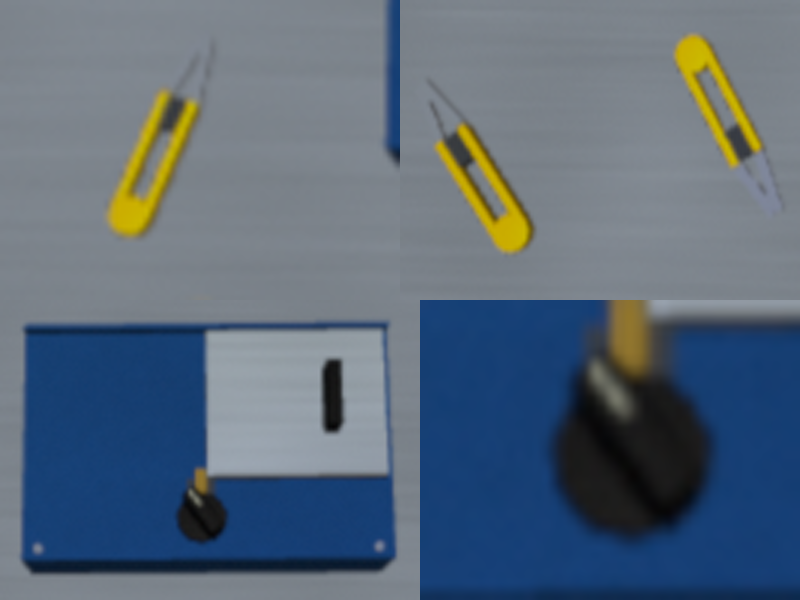

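A is the smallest: its handle part is 84 x 25 mm (against 115 x 35 for B and C), which matches the given 24 mm width. So A is the one meant. Its centre is about (0.486, 0.314), with the blades pointing at -20° yaw. The safe is near (0.587, 0.014) with a yaw of about 0.75°, and the knob is at about (0.510, 0.019).

Request:
jog_arm(
  moves=[
    [[-0.072, -0.064, 0], [0, 0, 0]],
    [[-0.072, -0.064, 0], [0, 0, 0]],
    [[-0.072, -0.064, 0], [0, 0, 0]],
    [[-0.072, -0.064, 0], [0, 0, 0]],
    [[-0.072, -0.064, 0], [0, 0, 0]],
    [[-0.072, -0.064, 0], [0, 0, 0]],
    [[-0.072, -0.064, 0], [0, 0, 0]],
    [[-0.072, -0.064, 0], [0, 0, 0]],
    [[-0.072, -0.064, 0], [0, 0, 0]],
    [[-0.072, -0.064, 0], [0, 0, 0]],
    [[-0.072, -0.064, 0], [0, 0, 0]],
    [[-0.072, -0.064, 0], [0, 0, 0]],
    [[-0.072, -0.064, 0], [0, 0, 0]],
    [[-0.072, -0.064, 0], [0, 0, 0]],
    [[-0.072, -0.064, 0], [0, 0, 0]],
    [[-0.072, -0.064, 0], [0, 0, 0]],
    [[-0.072, -0.064, 0], [0, 0, 0]],
    [[0, 0, 0], [0, 0, -0.057]],
    [[0, 0, 0], [0, 0, -0.057]],
    [[0, 0, 0], [0, 0, -0.057]],
  ],
  jaw=0,
  force=20,
)

```text
clock: 2.52
position: [0.5093, 0.0155, 0.231]
ee_rot: [[-0.995, -0.1, -0.001], [-0.1, 0.995, 0.0], [0.0, 0.0, -1.0]]
contact_force: [0.3, -0.5, 0.9]
grip_width: 0.043
grip_force: 0.0
```

```bash
cat >> h.py <<'E'
def go(x,y,z,yaw=None):
    "tool-axes shift (shares of .4) and turn about tool z (share of 2 rad); yaw = wanted angle of tool y, deg, mod 180"
    s=r.state(); R=s["ee_rot"]; d=R.T@(np.array([x,y,z])-s["position"])
    cy=np.degrees(np.arctan2(R[1,1],R[0,1])); print("t",round(s["clock"],2),"pos",np.round(s["position"],4),"yawy",round(cy,1),"q6",round(s["qpos"][5],2),"F",np.round(s["contact_force"],1),"w",round(s["grip_width"],4))
    print("shift total",np.round(d/.4,4), "turn", None if yaw is None else round(-np.radians((yaw-cy+90)%180-90)/2,4))
E
python3 - <<'E'
from h import *
im=cv2.resize(cv2.imread("pics/top0.png"),(512,384),interpolation=cv2.INTER_AREA)
P=back("top",[(270.2,163.8),(250+170/9.5,161),(250+260/9.5,176.5)],.127); print(P)
d=P[1]-P[2]; print(np.degrees(np.arctan2(d[1],d[0])), np.hypot(d[0],d[1]), P[1:].mean(0))
go(.510,.0185,.15,122)
E
```

```text
[[0.51709403 0.02414377 0.127     ]
 [0.52426273 0.03001545 0.127     ]
 [0.48471835 0.00593454 0.127     ]]
31.33970222696691 0.04629954589442165 [0.50449054 0.017975   0.127     ]
t 2.52 pos [0.5093 0.0155 0.231 ] yawy 95.7 q6 -1.78 F [ 0.3 -0.5  0.9] w 0.043
shift total [-0.0026  0.0073  0.2026] turn -0.2294
```

Request:
jog_arm(
  moves=[
    [[0.0025, 0.008, 0], [0, 0, 0]],
    [[0, 0, 0], [0, 0, -0.057]],
    [[0, 0, 0], [0, 0, -0.057]],
    [[0, 0, 0], [0, 0, -0.057]],
    [[0, 0, 0], [0, 0, -0.057]],
    [[0, 0, 0.05], [0, 0, 0]],
    [[0, 0, 0.05], [0, 0, 0]],
    [[0, 0, 0.05], [0, 0, 0]],
    [[0, 0, 0.05], [0, 0, 0]],
    [[0, 0, 0.04], [0, 0, 0]],
    [[0, 0, 0.03], [0, 0, 0]],
    [[0, 0, 0], [0, 0, 0]],
  ],
)

```text
clock: 3.52
position: [0.5054, 0.0202, 0.121]
ee_rot: [[-0.853, -0.523, -0.005], [-0.523, 0.853, 0.001], [0.004, 0.003, -1.0]]
contact_force: [-0.5, 0.5, -0.2]
grip_width: 0.0424
grip_force: 0.0
```

Run:
```python
from h import *
ims=[]
for c,p in (("scene",(.51,.0185,.12)),("top",(.51,.0185,.12))):
    im=vision.read_camera(c); u,v=proj(c,p)[0].astype(int); print(c,u,v)
    ims.append(cv2.resize(im[v-30:v+30,u-40:u+40],(400,300),interpolation=cv2.INTER_CUBIC))
cv2.imwrite("pics/knob1.png",np.hstack(ims)); go(.508,.0185,.103,122)
```

```text
scene 240 178
top 272 167
t 3.62 pos [0.5075 0.0199 0.1234] yawy 121.6 q6 -2.22 F [ 0.6 -0.5  0.4] w 0.0429
shift total [ 0.0008 -0.0038  0.0509] turn -0.0038
```

View pics/knob1.png

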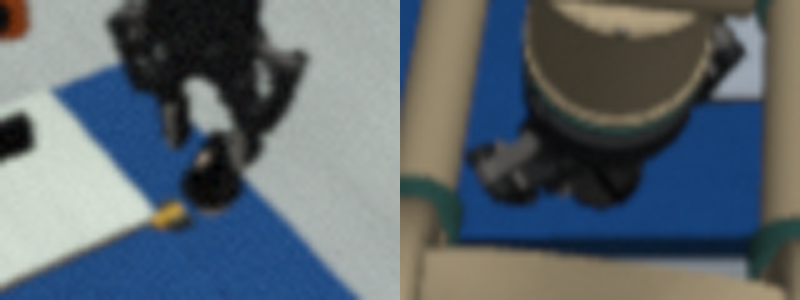

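The scene crop shows the two fingers at (175,130) and (245,150), straddling the knob at (210,185) and still about 20 mm above it. In the top crop the wrist hides the knob. I'll go down and grip.

Request:
jog_arm(
  moves=[
    [[0, -0.003, 0.025], [0, 0, -0.004]],
    [[0, 0, 0.025], [0, 0, 0]],
    [[0, 0, 0], [0, 0, 0]],
    [[0, 0, 0], [0, 0, 0]],
  ],
)

```text
clock: 3.95
position: [0.5077, 0.0186, 0.1027]
ee_rot: [[-0.847, -0.531, -0.001], [-0.531, 0.847, 0.0], [0.001, 0.001, -1.0]]
contact_force: [0.6, -0.1, 0.9]
grip_width: 0.0426
grip_force: 0.0
```

Request:
jog_arm(
  moves=[
    [[0, 0, 0], [0, 0, 0]],
    [[0, 0, 0], [0, 0, 0]],
    [[0, 0, 0], [0, 0, 0]],
    [[0, 0, 0], [0, 0, 0]],
    [[0, 0, 0], [0, 0, 0]],
    [[0, 0, 0], [0, 0, 0]],
  ],
  jaw=-1,
  force=25,
)

```text
clock: 4.45
position: [0.5084, 0.0189, 0.1037]
ee_rot: [[-0.847, -0.531, 0.001], [-0.531, 0.847, 0.001], [-0.001, 0.0, -1.0]]
contact_force: [-0.6, 1.5, 3.5]
grip_width: 0.0134
grip_force: 29.2
```

Run:
```python
from h import *
go(.508,.0185,.103,122); s=r.state(); print(s["grip_force"],s["ft_torque"])
```

```text
t 4.45 pos [0.5084 0.0189 0.1037] yawy 122.1 q6 -2.23 F [-0.6  1.5  3.5] w 0.0134
shift total [ 0.0013 -0.0003  0.0018] turn 0.0007
29.188449382781982 [ 0.37009942  0.17644408 -0.03517295]
```

Gripped at 13.4 mm, which fits the 14 mm bar. Next I turn clockwise in small steps and watch the moment about z.

```bash
cat > tq.py <<'E'
from h import *
T=[]
for i in range(4):
    s=r.state(); T.append(s["ft_torque"][2]); last=s
    if i<3: vision.read_camera("top")
R=s["ee_rot"]; print("turned",round(np.radians(122.1-np.degrees(np.arctan2(R[1,1],R[0,1]))),3),"Mz",np.round(T,3),"mean",round(np.mean(T),3),"F",np.round(s["contact_force"],1),"w",round(s["grip_width"],4),"t",round(s["clock"],2))
E
python3 tq.py
```

```text
turned 0.0 Mz [-0.035 -0.061 -0.027 -0.043] mean -0.042 F [-1.4  1.8  4.1] w 0.0129 t 4.6
```

Request:
jog_arm(
  moves=[
    [[0, 0, 0], [0, 0, 0.02]],
    [[0, 0, 0], [0, 0, 0.02]],
    [[0, 0, 0], [0, 0, 0.02]],
  ],
)

```text
clock: 4.85
position: [0.5084, 0.0187, 0.1037]
ee_rot: [[-0.905, -0.425, 0.001], [-0.425, 0.905, 0.0], [-0.001, -0.0, -1.0]]
contact_force: [-1.9, 2.2, 4.5]
grip_width: 0.0133
grip_force: 29.4
```

```bash
python3 tq.py
```

```text
turned 0.12 Mz [ 0.054 -0.044 -0.023 -0.016] mean -0.007 F [-1.3  1.2  5.2] w 0.0135 t 5.0
```

Request:
jog_arm(
  moves=[
    [[0, 0, 0], [0, 0, 0.02]],
    [[0, 0, 0], [0, 0, 0.02]],
    [[0, 0, 0], [0, 0, 0.02]],
  ],
)

```text
clock: 5.25
position: [0.5085, 0.0185, 0.1037]
ee_rot: [[-0.95, -0.314, 0.001], [-0.314, 0.95, -0.0], [-0.001, -0.0, -1.0]]
contact_force: [-1.2, 1.7, 4.3]
grip_width: 0.0134
grip_force: 29.4
```

```bash
python3 tq.py
```

```text
turned 0.24 Mz [ 0.034 -0.149 -0.168 -0.198] mean -0.12 F [-0.8  1.6  4.9] w 0.0132 t 5.4
```

Request:
jog_arm(
  moves=[
    [[0, 0, 0], [0, 0, 0.02]],
    [[0, 0, 0], [0, 0, 0.02]],
    [[0, 0, 0], [0, 0, 0.02]],
  ],
)

```text
clock: 5.65
position: [0.5086, 0.0183, 0.1037]
ee_rot: [[-0.98, -0.198, 0.001], [-0.198, 0.98, -0.0], [-0.001, -0.001, -1.0]]
contact_force: [-0.6, 0.8, 4.7]
grip_width: 0.0133
grip_force: 29.4
```

```bash
python3 tq.py
```

```text
turned 0.36 Mz [-0.065 -0.187 -0.274 -0.233] mean -0.19 F [-1.1  1.2  5.6] w 0.0139 t 5.8
```

Mz turned negative at about 0.2 rad turned, so the dip has begun and its middle should be near 0.6. I'll continue in finer steps.

Request:
jog_arm(
  moves=[
    [[0, 0, 0], [0, 0, 0.02]],
    [[0, 0, 0], [0, 0, 0.02]],
  ],
)

```text
clock: 5.97
position: [0.5086, 0.0182, 0.1037]
ee_rot: [[-0.993, -0.119, 0.001], [-0.119, 0.993, -0.001], [-0.001, -0.001, -1.0]]
contact_force: [-0.7, -0.4, 4.3]
grip_width: 0.0137
grip_force: 29.4
```

```bash
python3 tq.py
```

```text
turned 0.439 Mz [-0.014 -0.134 -0.198 -0.186] mean -0.133 F [-1.6  0.6  5.9] w 0.0138 t 6.12
```

Request:
jog_arm(
  moves=[
    [[0, 0, 0], [0, 0, 0.015]],
    [[0, 0, 0], [0, 0, 0.015]],
  ],
)

```text
clock: 6.28
position: [0.5086, 0.018, 0.1037]
ee_rot: [[-0.998, -0.06, 0.001], [-0.06, 0.998, -0.001], [-0.001, -0.001, -1.0]]
contact_force: [-1.4, 0.2, 5.0]
grip_width: 0.0131
grip_force: 29.4
```

```bash
python3 tq.py
```

```text
turned 0.499 Mz [-0.04  -0.143 -0.196 -0.143] mean -0.13 F [-1.8 -0.3  4.9] w 0.0134 t 6.43
```

Request:
jog_arm(
  moves=[
    [[0, 0, 0], [0, 0, 0.012]],
    [[0, 0, 0], [0, 0, 0.013]],
  ],
)

```text
clock: 6.6
position: [0.5086, 0.018, 0.1037]
ee_rot: [[-1.0, -0.01, 0.001], [-0.011, 1.0, -0.001], [-0.001, -0.001, -1.0]]
contact_force: [-0.9, 0.1, 5.2]
grip_width: 0.0133
grip_force: 29.4
```

```bash
python3 tq.py
```

```text
turned 0.549 Mz [-0.025 -0.112 -0.095 -0.088] mean -0.08 F [-1.   0.   5.2] w 0.0134 t 6.75
```

Request:
jog_arm(
  moves=[
    [[0, 0, 0], [0, 0, 0.01]],
    [[0, 0, 0], [0, 0, 0.01]],
  ],
)

```text
clock: 6.92
position: [0.5086, 0.0179, 0.1037]
ee_rot: [[-1.0, 0.029, 0.001], [0.029, 1.0, -0.001], [-0.001, -0.001, -1.0]]
contact_force: [-0.3, -0.0, 5.6]
grip_width: 0.0134
grip_force: 29.4
```

```bash
python3 tq.py
```

```text
turned 0.589 Mz [-0.027 -0.039 -0.027 -0.021] mean -0.028 F [-1.4 -1.   6. ] w 0.0137 t 7.07
```

Request:
jog_arm(
  moves=[
    [[0, 0, 0], [0, 0, 0.01]],
    [[0, 0, 0], [0, 0, 0.01]],
  ],
)

```text
clock: 7.23
position: [0.5086, 0.0178, 0.1037]
ee_rot: [[-0.998, 0.069, 0.001], [0.069, 0.998, -0.001], [-0.001, -0.001, -1.0]]
contact_force: [-2.0, -0.1, 4.4]
grip_width: 0.0136
grip_force: 29.5
```

```bash
python3 tq.py
```

```text
turned 0.628 Mz [0.171 0.046 0.052 0.04 ] mean 0.077 F [-0.8  0.3  5.1] w 0.0132 t 7.38
```

Request:
jog_arm(
  moves=[
    [[0, 0, 0], [0, 0, 0.01]],
    [[0, 0, 0], [0, 0, 0.01]],
  ],
)

```text
clock: 7.55
position: [0.5086, 0.0178, 0.1037]
ee_rot: [[-0.994, 0.108, 0.001], [0.108, 0.994, -0.002], [-0.001, -0.001, -1.0]]
contact_force: [-1.4, -0.3, 4.6]
grip_width: 0.0134
grip_force: 29.5
```

```bash
python3 tq.py
```

```text
turned 0.668 Mz [0.185 0.084 0.056 0.081] mean 0.101 F [-0.6 -0.4  5.3] w 0.0135 t 7.7
```

Mz crosses zero at about 0.61 rad turned, so that is the middle. I'll turn back 0.05, let go, rise, and move clear over the cover handle side.

Request:
jog_arm(
  moves=[
    [[0, 0, 0], [0, 0, -0.013]],
    [[0, 0, 0], [0, 0, -0.013]],
    [[0, 0, 0], [0, 0, 0]],
    [[0, 0, 0], [0, 0, 0]],
  ],
)

```text
clock: 8.03
position: [0.5086, 0.0179, 0.1037]
ee_rot: [[-0.998, 0.056, 0.001], [0.056, 0.998, -0.001], [-0.001, -0.001, -1.0]]
contact_force: [-0.8, -0.8, 3.9]
grip_width: 0.0137
grip_force: 29.5
```

Request:
jog_arm(
  moves=[
    [[0, 0, 0], [0, 0, 0]],
    [[0, 0, 0], [0, 0, 0]],
    [[0, 0, 0], [0, 0, 0]],
    [[0, 0, 0], [0, 0, 0]],
    [[0, 0, 0], [0, 0, 0]],
    [[0, 0, -0.05], [0, 0, 0]],
    [[0, 0, -0.05], [0, 0, 0]],
    [[0, 0, -0.05], [0, 0, 0]],
    [[0, 0, -0.05], [0, 0, 0]],
    [[0, 0, -0.05], [0, 0, 0]],
  ],
  jaw=0,
)

```text
clock: 8.87
position: [0.5081, 0.0185, 0.2041]
ee_rot: [[-0.998, 0.058, -0.0], [0.058, 0.998, -0.0], [0.0, -0.0, -1.0]]
contact_force: [0.6, 0.2, 0.1]
grip_width: 0.0423
grip_force: 0.0
```

Request:
jog_arm(
  moves=[
    [[0, -0.09, 0], [0, 0, 0]],
    [[0, -0.09, 0], [0, 0, 0]],
    [[0, -0.09, 0], [0, 0, 0]],
    [[0, -0.09, 0], [0, 0, 0]],
    [[0, -0.09, 0], [0, 0, 0]],
    [[0, -0.09, 0], [0, 0, 0]],
    [[0, 0, 0], [0, 0, 0]],
    [[0, 0, 0], [0, 0, 0]],
  ],
)

```text
clock: 9.53
position: [0.4955, -0.1988, 0.2029]
ee_rot: [[-0.998, 0.061, -0.0], [0.061, 0.998, 0.0], [0.0, 0.0, -1.0]]
contact_force: [-0.1, 0.2, 0.2]
grip_width: 0.0425
grip_force: 0.0
```

Run:
```python
from h import *
im=vision.read_camera("top")
b=cv2.resize(im[98:198,205:345],(700,500),interpolation=cv2.INTER_CUBIC)
cv2.imwrite("pics/unlock.png",b); go(.616,-.095,.15,90.7)
```

```text
t 9.58 pos [ 0.4954 -0.1973  0.2029] yawy 86.6 q6 -2.02 F [-0.   0.1 -0.5] w 0.043
shift total [-0.2857  0.2732  0.1324] turn -0.0359
```

View pics/unlock.png

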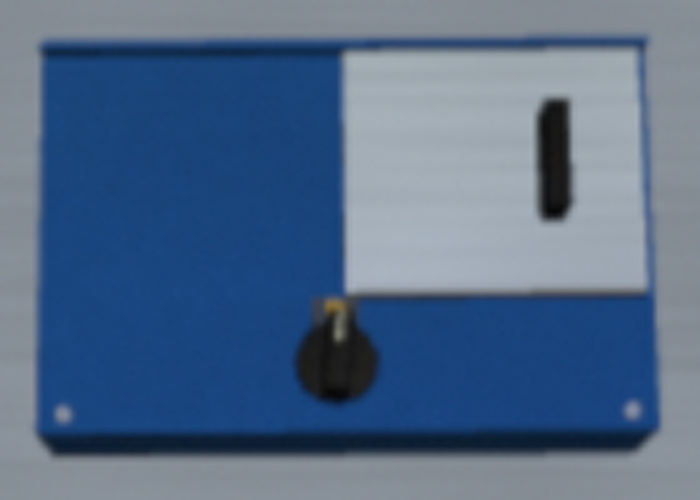

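The bolt has drawn back: the brass tip at crop pixel (336,305) is now short of the cover edge at (345,290), and the knob's white line points at it. The handle's top face is centred near crop pixel (558,158).

Run:
```python
from h import *
p=back("top",[(205+558/5,98+158/5)],.112)[0]; print(p)
go(p[0],p[1],.088,90.7)
```

```text
[ 0.61375812 -0.09606997  0.112     ]
t 9.58 pos [ 0.4954 -0.1973  0.2029] yawy 86.6 q6 -2.02 F [-0.   0.1 -0.5] w 0.043
shift total [-0.2804  0.27    0.2874] turn -0.0359
```

Request:
jog_arm(
  moves=[
    [[-0.056, 0.054, 0], [0, 0, 0]],
    [[-0.056, 0.054, 0], [0, 0, 0]],
    [[-0.056, 0.054, 0], [0, 0, 0]],
    [[-0.056, 0.054, 0], [0, 0, 0]],
    [[-0.056, 0.054, 0], [0, 0, 0]],
    [[0, 0, 0], [0, 0, -0.036]],
    [[0, 0, 0.05], [0, 0, 0]],
    [[0, 0, 0.05], [0, 0, 0]],
    [[0, 0, 0.05], [0, 0, 0]],
    [[0, 0, 0], [0, 0, 0]],
    [[0, 0, 0], [0, 0, 0]],
  ],
)

```text
clock: 10.5
position: [0.6129, -0.0939, 0.1424]
ee_rot: [[-1.0, -0.016, -0.003], [-0.016, 1.0, 0.001], [0.003, 0.001, -1.0]]
contact_force: [-0.4, 0.1, 0.3]
grip_width: 0.0427
grip_force: 0.0
```

Run:
```python
from h import *
go(.614,-.0955,.088,90.7)
```

```text
t 10.5 pos [ 0.6129 -0.0939  0.1424] yawy 90.9 q6 -1.85 F [-0.4  0.1  0.3] w 0.0427
shift total [-0.0031 -0.0042  0.1361] turn 0.0019
```

Request:
jog_arm(
  moves=[
    [[-0.002, -0.004, 0.03], [0, 0, 0.002]],
    [[0, 0, 0.04], [0, 0, 0]],
    [[0, 0, 0.04], [0, 0, 0]],
    [[0, 0, 0.026], [0, 0, 0]],
    [[0, 0, 0], [0, 0, 0]],
    [[0, 0, 0], [0, 0, 0]],
  ],
)

```text
clock: 11.0
position: [0.615, -0.0971, 0.0896]
ee_rot: [[-1.0, -0.011, 0.001], [-0.011, 1.0, 0.0], [-0.001, 0.0, -1.0]]
contact_force: [0.0, -0.2, 0.4]
grip_width: 0.0429
grip_force: 0.0
```

Request:
jog_arm(
  moves=[
    [[0, 0, 0], [0, 0, 0]],
    [[0, 0, 0], [0, 0, 0]],
    [[0, 0, 0], [0, 0, 0]],
    [[0, 0, 0], [0, 0, 0]],
    [[0, 0, 0], [0, 0, 0]],
    [[0, 0, 0], [0, 0, 0]],
  ],
  jaw=-1,
  force=25,
)

```text
clock: 11.5
position: [0.6156, -0.0959, 0.0904]
ee_rot: [[-1.0, -0.01, 0.003], [-0.01, 1.0, 0.002], [-0.003, 0.002, -1.0]]
contact_force: [-0.3, 5.1, 5.3]
grip_width: 0.0134
grip_force: 27.2
```

Request:
jog_arm(
  moves=[
    [[0, 0.02, 0], [0, 0, 0]],
    [[0, 0.02, 0], [0, 0, 0]],
    [[0, 0, 0], [0, 0, 0]],
  ],
)

```text
clock: 11.75
position: [0.6153, -0.0807, 0.0904]
ee_rot: [[-1.0, -0.011, 0.002], [-0.011, 1.0, -0.001], [-0.002, -0.001, -1.0]]
contact_force: [-0.7, 1.6, 6.2]
grip_width: 0.0132
grip_force: 27.2
```

It slides freely, so I'll go on to the end.

Request:
jog_arm(
  moves=[
    [[0, 0.03, 0], [0, 0, 0]],
    [[0, 0.03, 0], [0, 0, 0]],
    [[0, 0.03, 0], [0, 0, 0]],
    [[0, 0.03, 0], [0, 0, 0]],
    [[0, 0.03, 0], [0, 0, 0]],
    [[0, 0.03, 0], [0, 0, 0]],
    [[0, 0.03, 0], [0, 0, 0]],
    [[0, 0.03, 0], [0, 0, 0]],
    [[0, 0.03, 0], [0, 0, 0]],
    [[0, 0.03, 0], [0, 0, 0]],
    [[0, 0.02, 0], [0, 0, 0]],
    [[0, 0, 0], [0, 0, 0]],
    [[0, 0, 0], [0, 0, 0]],
  ],
)

```text
clock: 12.83
position: [0.6127, 0.0476, 0.0903]
ee_rot: [[-1.0, -0.012, 0.0], [-0.012, 1.0, 0.0], [-0.0, 0.0, -1.0]]
contact_force: [-4.3, 1.0, 7.8]
grip_width: 0.0139
grip_force: 27.4
```

Request:
jog_arm(
  moves=[
    [[0, 0.008, 0], [0, 0, 0]],
    [[0, 0.007, 0], [0, 0, 0]],
    [[0, 0, 0], [0, 0, 0]],
  ],
)

```text
clock: 13.08
position: [0.6126, 0.0527, 0.0903]
ee_rot: [[-1.0, -0.011, -0.0], [-0.011, 1.0, -0.001], [0.0, -0.001, -1.0]]
contact_force: [-4.3, -0.8, 7.4]
grip_width: 0.0136
grip_force: 27.5
```

Request:
jog_arm(
  moves=[
    [[0, 0.005, 0], [0, 0, 0]],
    [[0, 0, 0], [0, 0, 0]],
  ],
)

```text
clock: 13.25
position: [0.6125, 0.0541, 0.0904]
ee_rot: [[-1.0, -0.011, -0.0], [-0.011, 1.0, -0.002], [0.0, -0.002, -1.0]]
contact_force: [-3.6, -1.4, 7.7]
grip_width: 0.013
grip_force: 27.5
```

Request:
jog_arm(
  moves=[
    [[0, 0.006, 0], [0, 0, 0]],
    [[0, 0, 0], [0, 0, 0]],
  ],
)

```text
clock: 13.42
position: [0.6126, 0.0541, 0.0904]
ee_rot: [[-1.0, -0.012, -0.0], [-0.012, 1.0, -0.006], [0.0, -0.006, -1.0]]
contact_force: [-3.4, -7.6, 8.8]
grip_width: 0.0135
grip_force: 27.7
```

Request:
jog_arm(
  moves=[
    [[0, 0.006, 0], [0, 0, 0]],
    [[0, 0, 0], [0, 0, 0]],
    [[0, 0, 0], [0, 0, 0]],
  ],
)

```text
clock: 13.67
position: [0.6126, 0.0542, 0.0904]
ee_rot: [[-1.0, -0.012, -0.0], [-0.012, 1.0, -0.01], [0.0, -0.01, -1.0]]
contact_force: [-4.4, -11.9, 8.0]
grip_width: 0.0136
grip_force: 28.4
```

The cover is at the stop after 150 mm of travel. I'll relieve the push, release, rise, and move over the snips.

Request:
jog_arm(
  moves=[
    [[0, -0.011, 0], [0, 0, 0]],
    [[0, 0, 0], [0, 0, 0]],
  ],
)

```text
clock: 13.83
position: [0.6125, 0.0536, 0.0903]
ee_rot: [[-1.0, -0.01, -0.0], [-0.01, 1.0, -0.002], [0.0, -0.002, -1.0]]
contact_force: [-3.0, -2.6, 7.8]
grip_width: 0.0134
grip_force: 27.7
```

Request:
jog_arm(
  moves=[
    [[0, 0, 0], [0, 0, 0]],
    [[0, 0, 0], [0, 0, 0]],
    [[0, 0, 0], [0, 0, 0]],
    [[0, 0, 0], [0, 0, 0]],
    [[0, 0, 0], [0, 0, 0]],
    [[0, 0, -0.05], [0, 0, 0]],
    [[0, 0, -0.06], [0, 0, 0]],
    [[0, 0, -0.06], [0, 0, 0]],
    [[0, 0, -0.06], [0, 0, 0]],
    [[0, 0, -0.05], [0, 0, 0]],
    [[0.045, 0.09, 0], [0, 0, 0]],
    [[0.045, 0.09, 0], [0, 0, 0]],
    [[0.045, 0.09, 0], [0, 0, 0]],
    [[0.045, 0.09, 0], [0, 0, 0]],
    [[0.045, 0.09, 0], [0, 0, 0]],
    [[0.045, 0.09, 0], [0, 0, 0]],
    [[0.045, 0.09, 0], [0, 0, 0.06]],
    [[0, 0, 0], [0, 0, 0.06]],
    [[0, 0, 0], [0, 0, 0.06]],
    [[0, 0, 0], [0, 0, 0]],
  ],
  jaw=0.1,
)

```text
clock: 15.5
position: [0.4846, 0.3054, 0.2008]
ee_rot: [[-0.941, 0.338, -0.0], [0.338, 0.941, -0.0], [0.0, -0.0, -1.0]]
contact_force: [0.9, 0.1, 1.3]
grip_width: 0.0471
grip_force: 0.0
```

Run:
```python
from h import *
im=vision.read_camera("top")
for n in ("red_snips_center","cover_grip","snips"):
    print(n,[(round(d["score"],2),[round(v) for v in d["bbox"]]) for d in vision.search_frame("top",n)][:4])
b=cv2.resize(im[98:198,205:345],(700,500),interpolation=cv2.INTER_CUBIC)
cv2.imwrite("pics/open.png",b); go(.486,.314,.002,70.2)
sf=np.array([.587,.0136]); a=np.radians(.7); R=np.array([[np.cos(a),-np.sin(a)],[np.sin(a),np.cos(a)]])
for q in ((31-69,-155),(31-69,-5),(31+69,-155),(31+69,-5)):
    w=sf+R@np.array(q)/1000; u=proj("top",[*w,.075])[0]; print(q,np.round((u-[205,98])*5))
```

```text
red_snips_center [(0.85, [320, 118, 327, 156])]
cover_grip [(0.81, [217, 107, 280, 161]), (0.2, [156, 160, 176, 199])]
snips [(0.87, [172, 218, 203, 269]), (0.85, [159, 162, 178, 203]), (0.63, [217, 111, 277, 157])]
t 15.7 pos [0.4855 0.304  0.2008] yawy 70.3 q6 -0.79 F [ 0.4 -0.4  0.3] w 0.0469
shift total [0.0072 0.0239 0.497 ] turn 0.001
(-38, -155) [634. 295.]
(-38, -5) [354. 294.]
(100, -155) [626.  50.]
(100, -5) [352.  50.]
```

View pics/open.png

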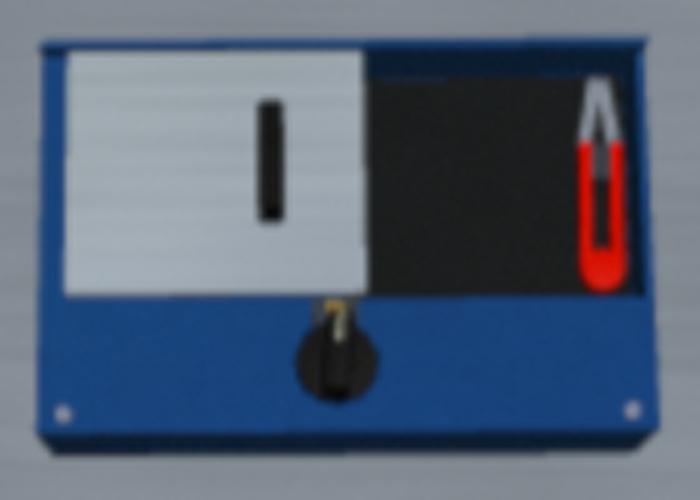

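The cover is fully open, with its right edge at crop x=366. The bay spans x 366–640 and y 50–295, and the red snips lie at (602,185). Everything from x=366 to 575 is free. I'll descend on the yellow snips.

Request:
jog_arm(
  moves=[
    [[0.007, 0.024, 0.04], [0, 0, 0]],
    [[0, 0, 0.06], [0, 0, 0]],
    [[0, 0, 0.06], [0, 0, 0]],
    [[0, 0, 0.06], [0, 0, 0]],
    [[0, 0, 0.06], [0, 0, 0]],
    [[0, 0, 0.06], [0, 0, 0]],
    [[0, 0, 0.06], [0, 0, 0]],
    [[0, 0, 0], [0, 0, 0]],
    [[0, 0, 0], [0, 0, 0]],
  ],
)

```text
clock: 16.45
position: [0.4854, 0.3135, 0.04]
ee_rot: [[-0.941, 0.338, -0.003], [0.338, 0.941, -0.001], [0.002, -0.002, -1.0]]
contact_force: [-0.2, 0.3, 0.9]
grip_width: 0.047
grip_force: 0.0
```

Run:
```python
from h import *
go(.486,.314,.002,70.2)
p=back("top",[(205+503/5,98+172/5)],.075)[0]; q=back("top",[(205+602/5,98+185/5)],.046)[0]; print("bay",p,"red",q)
M=vision.read_camera("scene"); u,v=proj("scene",(.486,.314,.01))[0].astype(int)
cv2.imwrite("pics/pick.png",cv2.resize(M[v-36:v+36,u-48:u+48],(640,480),interpolation=cv2.INTER_CUBIC))
```

```text
t 16.45 pos [0.4854 0.3135 0.04  ] yawy 70.2 q6 -0.77 F [-0.2  0.3  0.9] w 0.047
shift total [-0.0012  0.0019  0.0949] turn 0.0002
bay [ 0.61843127 -0.07225302  0.075     ] red [ 0.62148672 -0.13105334  0.046     ]
```

View pics/pick.png

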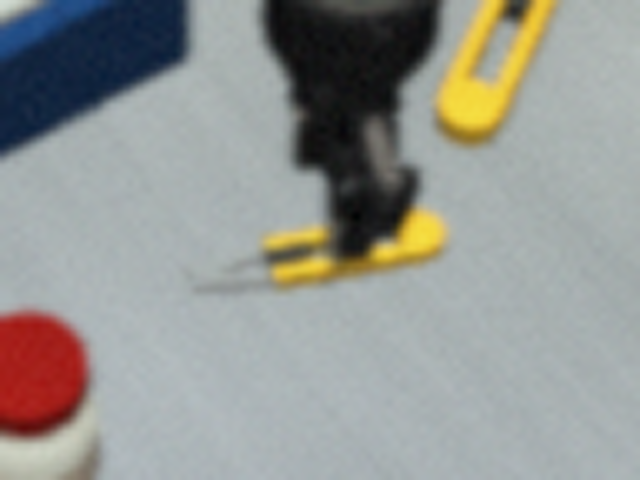

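The picture shows the fingers over the handle middle (355,230), on line with the small snips. Bay centre is about (0.618, -0.073), and red + 58 mm agrees with that. I'll go down, grip and lift a little.

Request:
jog_arm(
  moves=[
    [[-0.001, 0.002, 0.03], [0, 0, 0]],
    [[0, 0, 0.03], [0, 0, 0]],
    [[0, 0, 0.02], [0, 0, 0]],
    [[0, 0, 0.012], [0, 0, 0]],
    [[0, 0, 0], [0, 0, 0]],
    [[0, 0, 0], [0, 0, 0]],
  ],
)

```text
clock: 17.0
position: [0.4871, 0.3152, 0.0048]
ee_rot: [[-0.941, 0.338, 0.001], [0.338, 0.941, 0.001], [-0.001, 0.001, -1.0]]
contact_force: [-0.0, 0.2, -0.3]
grip_width: 0.0467
grip_force: 0.0
```

Request:
jog_arm(
  moves=[
    [[0, 0, 0], [0, 0, 0]],
    [[0, 0, 0], [0, 0, 0]],
    [[0, 0, 0], [0, 0, 0]],
    [[0, 0, 0], [0, 0, 0]],
    [[0, 0, 0], [0, 0, 0]],
    [[0, 0, 0], [0, 0, 0]],
  ],
  jaw=-1,
  force=30,
)

```text
clock: 17.5
position: [0.4872, 0.3153, 0.0051]
ee_rot: [[-0.941, 0.338, 0.002], [0.338, 0.941, 0.001], [-0.001, 0.001, -1.0]]
contact_force: [-0.2, -0.6, 6.4]
grip_width: 0.0229
grip_force: 29.9
```

Request:
jog_arm(
  moves=[
    [[0, 0, -0.02], [0, 0, 0]],
    [[0, 0, -0.04], [0, 0, 0]],
    [[0, 0, -0.06], [0, 0, 0]],
    [[0, 0, -0.06], [0, 0, 0]],
    [[0, 0, -0.06], [0, 0, 0]],
    [[0, 0, -0.06], [0, 0, 0]],
    [[0, 0, -0.06], [0, 0, 0]],
    [[0, 0, -0.06], [0, 0, 0]],
    [[0, 0, -0.05], [0, 0, 0]],
    [[0, 0, 0], [0, 0, 0]],
    [[0, 0, 0], [0, 0, 0]],
  ],
)

```text
clock: 18.42
position: [0.4869, 0.3152, 0.1932]
ee_rot: [[-0.941, 0.338, 0.002], [0.338, 0.941, 0.001], [-0.002, 0.002, -1.0]]
contact_force: [-0.4, 0.4, -0.5]
grip_width: 0.0227
grip_force: 29.4
```

Run:
```python
from h import *
go(.6135,-.0555,.195,60.7)
M=vision.read_camera("scene"); u,v=proj("scene",(.487,.315,.19))[0].astype(int)
cv2.imwrite("pics/held.png",cv2.resize(M[v-36:v+36,u-48:u+48],(640,480),interpolation=cv2.INTER_CUBIC))
```

```text
t 18.42 pos [0.4869 0.3152 0.1932] yawy 70.2 q6 -0.77 F [-0.4  0.4 -0.5] w 0.0227
shift total [-0.6114 -0.765  -0.005 ] turn 0.0831
```

View pics/held.png

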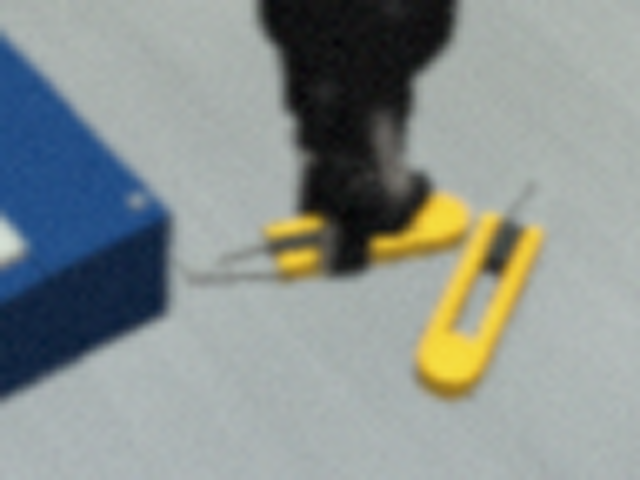

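The snips are held level and along the tool. I'll carry them over the bay.

Request:
jog_arm(
  moves=[
    [[-0.02, -0.025, 0], [0, 0, 0]],
    [[-0.04, -0.05, 0], [0, 0, 0]],
    [[-0.051, -0.064, 0], [0, 0, 0]],
    [[-0.051, -0.064, 0], [0, 0, 0]],
    [[-0.051, -0.064, 0], [0, 0, 0]],
    [[-0.051, -0.064, 0], [0, 0, 0]],
    [[-0.051, -0.064, 0], [0, 0, 0]],
    [[-0.051, -0.064, 0], [0, 0, 0]],
    [[-0.051, -0.064, 0], [0, 0, 0]],
    [[-0.051, -0.064, 0], [0, 0, 0]],
    [[-0.051, -0.064, 0], [0, 0, 0]],
    [[-0.05, -0.06, 0], [0, 0, 0]],
    [[-0.03, -0.035, 0], [0, 0, 0]],
    [[-0.012, -0.015, 0], [0, 0, 0]],
    [[0, 0, 0], [0, 0, 0.028]],
    [[0, 0, 0], [0, 0, 0.028]],
    [[0, 0, 0], [0, 0, 0.027]],
    [[0, 0, 0], [0, 0, 0]],
    [[0, 0, 0], [0, 0, 0]],
  ],
)

```text
clock: 20.05
position: [0.6126, -0.0537, 0.191]
ee_rot: [[-0.873, 0.488, -0.002], [0.488, 0.873, 0.001], [0.002, -0.0, -1.0]]
contact_force: [0.0, -0.2, -1.5]
grip_width: 0.0228
grip_force: 29.4
```

Run:
```python
from h import *
go(.613,-.054,.047,60.7)
```

```text
t 20.05 pos [ 0.6126 -0.0537  0.191 ] yawy 60.8 q6 -1.26 F [ 0.  -0.2 -1.5] w 0.0228
shift total [-2.000e-03  1.000e-04  3.601e-01] turn 0.001
```

Next, down into the bay to about 10 mm above the floor, then on in small steps while watching the force.

Request:
jog_arm(
  moves=[
    [[0, 0, 0.04], [0, 0, 0]],
    [[0, 0, 0.05], [0, 0, 0]],
    [[0, 0, 0.05], [0, 0, 0]],
    [[0, 0, 0.05], [0, 0, 0]],
    [[0, 0, 0.05], [0, 0, 0]],
    [[0, 0, 0.04], [0, 0, 0]],
    [[0, 0, 0.03], [0, 0, 0]],
    [[0, 0, 0.02], [0, 0, 0]],
    [[0, 0, 0], [0, 0, 0]],
    [[0, 0, 0], [0, 0, 0]],
  ],
)

```text
clock: 20.88
position: [0.6134, -0.0539, 0.0598]
ee_rot: [[-0.873, 0.488, -0.001], [0.488, 0.873, 0.0], [0.001, -0.0, -1.0]]
contact_force: [0.2, -0.6, -0.6]
grip_width: 0.023
grip_force: 29.4
```

Request:
jog_arm(
  moves=[
    [[0, 0, 0.012], [0, 0, 0]],
    [[0, 0, 0.01], [0, 0, 0]],
    [[0, 0, 0], [0, 0, 0]],
    [[0, 0, 0], [0, 0, 0]],
  ],
)

```text
clock: 21.22
position: [0.6135, -0.0541, 0.0514]
ee_rot: [[-0.872, 0.489, 0.0], [0.489, 0.872, 0.0], [-0.0, 0.0, -1.0]]
contact_force: [0.5, -0.5, -0.2]
grip_width: 0.0229
grip_force: 29.4
```

Request:
jog_arm(
  moves=[
    [[0, 0, 0.005], [0, 0, 0]],
    [[0, 0, 0], [0, 0, 0]],
    [[0, 0, 0], [0, 0, 0]],
  ],
)

```text
clock: 21.47
position: [0.6136, -0.0541, 0.0494]
ee_rot: [[-0.872, 0.489, 0.0], [0.489, 0.872, 0.0], [-0.0, 0.0, -1.0]]
contact_force: [0.5, 0.0, -0.7]
grip_width: 0.0232
grip_force: 29.4
```

Request:
jog_arm(
  moves=[
    [[0, 0, 0.006], [0, 0, 0]],
    [[0, 0, 0], [0, 0, 0]],
    [[0, 0, 0], [0, 0, 0]],
  ],
)

```text
clock: 21.72
position: [0.6134, -0.0541, 0.0467]
ee_rot: [[-0.872, 0.489, -0.0], [0.489, 0.872, 0.0], [0.0, -0.0, -1.0]]
contact_force: [-0.2, 0.4, -0.7]
grip_width: 0.023
grip_force: 29.4
```

Request:
jog_arm(
  moves=[
    [[0, 0, 0.004], [0, 0, 0]],
    [[0, 0, 0], [0, 0, 0]],
    [[0, 0, 0], [0, 0, 0]],
  ],
)

```text
clock: 21.97
position: [0.6136, -0.0541, 0.0452]
ee_rot: [[-0.872, 0.489, -0.0], [0.489, 0.872, 0.0], [0.0, 0.0, -1.0]]
contact_force: [0.1, 0.6, -0.9]
grip_width: 0.0229
grip_force: 29.4
```

Request:
jog_arm(
  moves=[
    [[0, 0, 0.003], [0, 0, 0]],
    [[0, 0, 0], [0, 0, 0]],
    [[0, 0, 0], [0, 0, 0]],
  ],
)

```text
clock: 22.22
position: [0.6136, -0.0541, 0.0451]
ee_rot: [[-0.872, 0.489, 0.0], [0.489, 0.872, -0.0], [-0.0, 0.0, -1.0]]
contact_force: [-1.6, -0.2, 5.2]
grip_width: 0.0229
grip_force: 30.0
```

Request:
jog_arm(
  moves=[
    [[0, 0, 0.003], [0, 0, 0]],
    [[0, 0, 0], [0, 0, 0]],
    [[0, 0, 0], [0, 0, 0]],
  ],
)

```text
clock: 22.47
position: [0.6136, -0.0541, 0.045]
ee_rot: [[-0.872, 0.489, 0.001], [0.489, 0.872, -0.0], [-0.001, 0.0, -1.0]]
contact_force: [-3.5, 0.3, 12.1]
grip_width: 0.0226
grip_force: 30.7
```

The snips rest on the floor. I'll ease off, release gently, rise, and move away.

Request:
jog_arm(
  moves=[
    [[0, 0, -0.005], [0, 0, 0]],
    [[0, 0, 0], [0, 0, 0]],
  ],
)

```text
clock: 22.63
position: [0.614, -0.0542, 0.0454]
ee_rot: [[-0.872, 0.489, 0.001], [0.489, 0.872, -0.0], [-0.001, 0.0, -1.0]]
contact_force: [0.1, 0.2, -0.6]
grip_width: 0.0228
grip_force: 29.4
```

Request:
jog_arm(
  moves=[
    [[0, 0, 0], [0, 0, 0]],
    [[0, 0, 0], [0, 0, 0]],
    [[0, 0, 0], [0, 0, 0]],
    [[0, 0, 0], [0, 0, 0]],
    [[0, 0, 0], [0, 0, 0]],
    [[0, 0, -0.02], [0, 0, 0]],
    [[0, 0, -0.04], [0, 0, 0]],
    [[0, 0, -0.06], [0, 0, 0]],
    [[0, 0, -0.06], [0, 0, 0]],
    [[0, 0, -0.06], [0, 0, 0]],
    [[0, 0, -0.06], [0, 0, 0]],
    [[0, 0, -0.06], [0, 0, 0]],
    [[0, 0, -0.04], [0, 0, 0]],
    [[0.08, -0.06, 0], [0, 0, 0]],
    [[0.08, -0.06, 0], [0, 0, 0]],
    [[0.08, -0.06, 0], [0, 0, 0]],
    [[0.08, -0.06, 0], [0, 0, 0]],
    [[0.08, -0.06, 0], [0, 0, 0]],
    [[0.08, -0.06, 0], [0, 0, 0]],
    [[0, 0, 0], [0, 0, 0]],
  ],
  jaw=-0.2,
)

```text
clock: 24.3
position: [0.3674, -0.0845, 0.2046]
ee_rot: [[-0.871, 0.49, -0.007], [0.49, 0.872, 0.001], [0.007, -0.003, -1.0]]
contact_force: [-0.1, 1.0, -0.5]
grip_width: 0.0341
grip_force: 0.0
```

Run:
```python
from h import *
im=vision.read_camera("top")
cv2.imwrite("pics/end.png",cv2.resize(im[75:215,130:430],(800,373),interpolation=cv2.INTER_CUBIC))
for n in ("snips","tape","jar","tin"):
    print(n,[(round(d["score"],2),[round(v) for v in d["bbox"]]) for d in vision.search_frame("top",n)][:4])
s=r.state(); print(s["clock"],s["position"],s["grip_width"])
```

```text
snips [(0.77, [288, 117, 311, 158]), (0.75, [86, 234, 124, 278]), (0.69, [170, 219, 204, 270])]
tape [(0.56, [391, 160, 406, 173])]
jar [(0.6, [145, 102, 173, 139]), (0.32, [262, 163, 282, 179])]
tin [(0.77, [381, 110, 419, 139]), (0.67, [216, 110, 278, 157])]
24.55 [ 0.37718424 -0.08613514  0.20549912] 0.03402190583089258
```

View pics/end.png

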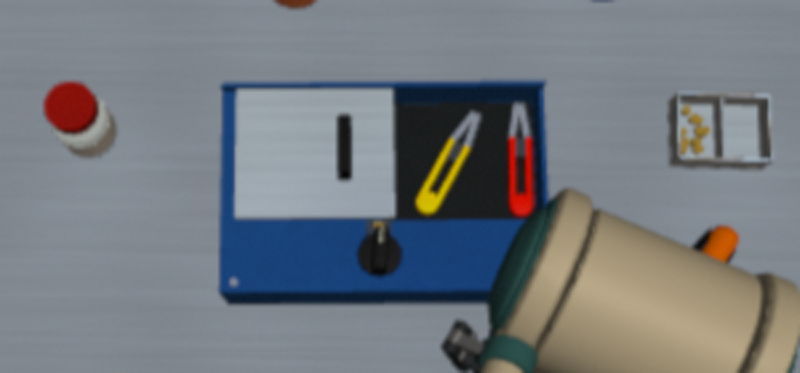

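The yellow snips lie flat in the bay at crop (447,165), clear of the red ones at (521,160). The cover is fully open, the knob is still in its notch, and the jar, tin and tape are where they were.

```bash
python3 -c "
from workcell import r
print(r.job_done())"
```

```text
the job is handed in; nothing more can be done
None
```

The yellow-handled snips lie flat in the unlocked safe with the cover fully open and nothing else disturbed, and I handed the job in at about 25 s of the 72 s allowed.

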